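Build up a plug-in electricity meter on its base

TASK

Build up the plug-in electricity meter on its grey base: the black adapter first, then the white meter, the blue communication module and last the orange cover, each squarely lined up and sitting flat and fully down on the one below (either way round). Set each part down, do not drop it, and leave the other things on the bench where they are.

Things in the scene. Friction and masses are not known exactly. Their poses are not given: they have to be found in the camera images.
- base: grey plastic plug base, screwed to the bench, 124 x 84 mm (own x by y), flat top 18 mm above the bench, on it in the middle a brass plug 30 x 16 mm, 6 mm high, that goes into the pocket under the adapter. Origin: centre of its underside, on the bench; x along its length.
- adapter_center (a point): black plastic adapter with grey stripes on top, 36 mm high, 0.15 kg, loose; 96 x 56 mm long (own x) by wide (own y), flat underside with a central pocket 50 x 36 mm, 9 mm deep; in the middle of the flat top a brass plug 30 x 16 mm, 6 mm high (height of the unit given without it); either way round is the same for the job. Point: its centre, half-way up, z up when it stands upright, x along its length.
- meter_center (a point): white electricity meter with a dark display on top, 44 mm high, 0.4 kg, loose; 96 x 56 mm long (own x) by wide (own y), flat underside with a central pocket 50 x 36 mm, 9 mm deep; in the middle of the flat top a brass plug 30 x 16 mm, 6 mm high (height of the unit given without it); either way round is the same for the job. Point: its centre, half-way up, z up when it stands upright, x along its length.
- module_center (a point): blue communication module with three green lamps on top, 36 mm high, 0.2 kg, loose; 96 x 56 mm long (own x) by wide (own y), flat underside with a central pocket 50 x 36 mm, 9 mm deep; in the middle of the flat top a brass plug 30 x 16 mm, 6 mm high (height of the unit given without it); either way round is the same for the job. Point: its centre, half-way up, z up when it stands upright, x along its length.
- cover_center (a point): orange plastic cover with a yellow rectangle outlined on its plain flat top (no plug), 40 mm high, 0.1 kg, loose; 96 x 56 mm long (own x) by wide (own y), flat underside with a central pocket 50 x 36 mm, 9 mm deep; either way round is the same for the job. Point: its centre, half-way up, z up when it stands upright, x along its length.
- old_meter: old grey meter, 115 x 85 mm, 60 mm high, loose, to be left alone. Origin: centre of its underside.
- tape: green roll of tape lying flat, 64 mm across, 19 mm high, loose, to be left alone. Origin: centre of its underside.
- screwdriver: red-handled screwdriver lying on the bench, loose, to be left alone. Origin: about its middle; it lies along its own x.
- fuse_cap: white ceramic fuse cap, 42 mm across, 40 mm high, loose, to be left alone. Origin: centre of its underside.
- jar: amber jar with a steel lid, 48 mm across, 62 mm high, loose, to be left alone. Origin: centre of its underside.
Things that resemble listed ones, but are neither listed nor needed, are in the scene too. There is more than one size of the part that bears adapter_center; the job needs the largest.

How it is judged:
On the way, in this order (a step that is already met when the one before it is completed fails the run):
1. the black adapter sits on the plug base (horizontal distance between adapter_center and base below 0.014 m and z of adapter_center in the frame of base between 0.032 and 0.04 m and angle between the x axis of adapter_center and the x axis of base, either way round below 0.2 rad and angle between adapter_center's own z axis and vertical below 0.06 rad), for 0.3 s.
2. the white meter sits on the adapter (horizontal distance between meter_center and adapter_center below 0.014 m and z of meter_center in the frame of base between 0.072 and 0.08 m and angle between the x axis of meter_center and the x axis of base, either way round below 0.2 rad and angle between meter_center's own z axis and vertical below 0.06 rad), for 0.3 s.
3. the blue module sits on the meter (horizontal distance between module_center and meter_center below 0.014 m and z of module_center in the frame of base between 0.112 and 0.12 m and angle between the x axis of module_center and the x axis of base, either way round below 0.2 rad and angle between module_center's own z axis and vertical below 0.06 rad), for 0.3 s.
4. the orange cover sits on the module (horizontal distance between cover_center and module_center below 0.014 m and z of cover_center in the frame of base between 0.15 and 0.158 m and angle between the x axis of cover_center and the x axis of base, either way round below 0.2 rad and angle between cover_center's own z axis and vertical below 0.06 rad), for 0.3 s.
At the end, for the whole second after the job is handed in: On the base stand, from the bottom up, adapter, meter, module and cover: each within 14 mm of centred on the one below, within 4 mm of its fully seated height, lined up with the base's length within 0.2 rad (either way round), upright within 0.06 rad, and at rest (all of step 1 and all of step 2 and all of step 3 and all of step 4 and linear speed of each of adapter, meter, module, cover below 0.02 m/s); the robot touches nothing.
It fails at once if a part is dropped or thrown: moves faster than 0.7 m/s while the fingers do not hold it ((linear speed of adapter above 0.7 m/s and contact force between the fingers and adapter below 0.05 N) or (linear speed of meter above 0.7 m/s and contact force between the fingers and meter below 0.05 N) or (linear speed of module above 0.7 m/s and contact force between the fingers and module below 0.05 N) or (linear speed of cover above 0.7 m/s and contact force between the fingers and cover below 0.05 N)).
It fails at once if another thing on the bench is moved by more than 30 mm (distance of any of old_meter, tape, screwdriver, fuse_cap, jar from where it was at the start of the episode above 0.03 m).
It also fails if it takes over 120 s, if anything falls off the work surface, if the arm or the gripper's body presses on something with over 40 N, if the wrist force passes 120 N, or if a joint passes its speed limit or range.

ROBOT

A 6-joint arm with a two-finger parallel gripper is mounted at the origin on the work surface. World frame = base frame: x ahead of the robot, y to its left, z up, the work surface at z = 0. Lengths are in m, angles in rad, forces in N, time in s.
With the tool pointing down it reaches from about 0.275 to 0.825 m from the base axis. Payload 4.9 kg.
Tool frame: the origin (TCP) lies at the very end of the fingers, on their centre line; the grasp point (between the pads) lies 19 mm behind it; z points along the fingers, y is the line along which they close (so a half turn about z gives the same grasp; the last joint's range is limited). The gripper opens to 85 mm and grips with 20 to 120 N. Pads are 22 mm wide; open, the fingers measure 114 mm over their backs; the gripper's body (76 mm by 85 mm) begins 54 mm behind the grasp point. The pads swing forward as they close: fully open they stand 13 mm farther back than shut.
Start: joints at [1.163, 0.326, -0.193, 1.052, 0, 1.437], TCP at [0.149, 0.53, 0.231] pointing down, gripper open.
Joint ranges: [-2.65, 2.65], [-0.97, 1.79], [-1.3, 1.35], [-1.93, 2.1], [-1.47, 1.37], [-3.14, 3.14]. Speed limits (rad/s): [2.57, 2.57, 3.14, 3.14, 3.14, 3.14].

INTERFACE

Orientations are given as a unit quaternion [x, y, z, w].
In Python, from plant import ctrl gives the robot as it stands.
- The arm moves only by the tool jog_arm, never from a script. Its argument "moves" is a list that holds one entry, the list of rows, each a list of 7 numbers: the finger opening in mm, from 0 to 85.4, then the shift along the tool's x, y, z each as a share of 0.03 m, from -1 to 1, then the turn, a rotation vector about the tool's x, y, z each as a share of 0.08 rad, from -1 to 1. A call has 1 to 10 rows; each row shifts and turns the commanded pose from where the row before left it, along the tool's axes as they then stand; what a row does not reach is not made up. A row lasts 1/12 s, in which the tool goes at most 41.7 mm and 7.16 degrees, less where a joint would pass 70% of its speed; a pose out of reach is approached as far as the arm can. A call with a number of a shift or a turn outside -1 to 1 is refused whole. A call with a gripper value outside its range is refused whole. The fingers move at their own pace and stop on an object; "newtons" is the grip in N (left out, the last holds). Time passes only in rows, so rows that do not move let the fingers close. It gives the time, the measured TCP pose, the force, the opening and the grip force at its end, in the units of the state.
- ctrl.get_obs(): the state, without advancing time (a new reading comes with each control period).
- ctrl.get_image(name): name is "scene" or "side" or "wrist"; returns (picture, depth): 384x512x3 uint8, red, green, blue; 384x512 float32, m along the optical axis (not along the pixel's ray), 0 where there is no reading.
- ctrl.calibration(name): a dict with "fx", "fy", "cx", "cy" (pixels), "camera_from_world" (4x4, takes a point from world to camera coordinates); the wrist camera has in their place "mount" (4x4, takes a point from camera to tool coordinates, whose origin is the TCP and whose axes are the flange's). Camera axes: x right, y down, z forward; pixel columns grow to the right and rows downward; lengths in m; the calibration is good to about 2 mm. A picture is of the moment at which its call begins: read the wrist's pose just before it. calibration takes no time and is no camera call.
- ctrl.sign_off(): hands the job in; it is judged then, once.
The state is a dict: "time": time; "joint_pos": joint angles; "joint_vel": joint speeds; "joint_torque": joint torques, N m; "tcp_pos": TCP position; "ee_rot": TCP orientation; "force": force on the tool from outside, world axes, zero at the start; "torque": the same for the moment, N m; "opening": finger opening in m; "finger_force": force on a finger pad.
Only numpy, scipy, OpenCV 4.12 (cv2) and the standard library are available. Lean on these libraries where they do the work, as an engineer would, in place of code of your own. Each camera call takes 0.05 s, during which the arm holds its last target. There are 200 camera calls.

## Working session

There is one attempt and no reset: what is moved stays moved. The work goes in short steps, Python scripts to look and compute and a tool call to move; the robot and the scene stay as the last step left them, time stands still between calls to the robot, and variables do not carry over. Pictures are saved under pics/ and viewed, at most 14 in all, crops included, and the job is handed in when it is done.

Besides the shell and the picture viewer there is one more tool, called after "Request:" as a command line: name --argument value ..., lists and objects as JSON in quotes. jog_arm: Moves the arm, as the interface text tells. Shift numbers are shares of 0.03 m and turn numbers shares of 0.08 rad, none past 1 either way. Its arguments: {"type":"object","properties":{"moves":{"type":"array"},"newtons":{"type":"number"}},"required":["moves"]}

```bash
mkdir -p pics
cat > h.py <<'E'
import numpy as np, cv2
from plant import ctrl
from scipy.spatial.transform import Rotation as R
def cam(name):
    o=ctrl.get_obs(); c=ctrl.calibration(name)
    if name=='wrist':
        T=np.eye(4);T[:3,:3]=R.from_quat(o['ee_rot']).as_matrix();T[:3,3]=o['tcp_pos']
        W=T@np.array(c['mount'])
    else: W=np.linalg.inv(np.array(c['camera_from_world']))
    im,d=ctrl.get_image(name)
    return im,d,c,W
def pts(d,c,W):
    v,u=np.mgrid[:d.shape[0],:d.shape[1]]
    P=np.stack([(u-c['cx'])/c['fx']*d,(v-c['cy'])/c['fy']*d,d],-1)
    return P@W[:3,:3].T+W[:3,3]
def ray(u,v,z,c,W):
    r=W[:3,:3]@np.array([(u-c['cx'])/c['fx'],(v-c['cy'])/c['fy'],1.]); return W[:3,3]+r*(z-W[2,3])/r[2]
E
python3 - <<'E'
from h import *
ims=[]
for n in ['scene','side','wrist']:
    im,d,c,W=cam(n); np.savez(f'pics/{n}0.npz',im=im,d=d,W=W,c=np.array([c['fx'],c['fy'],c['cx'],c['cy']]))
    cv2.imwrite(f'pics/{n}0.png',im[...,::-1]); print(n,W.round(3).tolist(),c['fx'])
o=ctrl.get_obs();print({k:np.round(v,3) for k,v in o.items()})
E
```

```text
scene [[-0.883, 0.304, -0.359, 0.896], [0.47, 0.551, -0.69, 0.648], [-0.012, -0.777, -0.629, 0.64], [0.0, 0.0, 0.0, 1.0]] 375.64812128061965
side [[-0.986, -0.135, 0.099, 0.455], [-0.167, 0.77, -0.615, 0.73], [0.007, -0.623, -0.782, 0.977], [0.0, 0.0, 0.0, 1.0]] 409.29940341656317
wrist [[0.27, 0.912, 0.309, 0.068], [0.963, -0.255, -0.089, 0.553], [-0.002, 0.321, -0.947, 0.373], [0.0, 0.0, 0.0, 1.0]] 341.4675999076738
{'time': np.float64(0.15), 'joint_pos': array([ 1.163,  0.327, -0.193,  1.052, -0.   ,  1.437]), 'joint_vel': array([ 0.001, -0.003,  0.002, -0.   ,  0.   ,  0.001]), 'joint_torque': array([-1.0000e-03, -4.4370e+01,  2.6266e+01,  1.0000e-02, -0.0000e+00,
        0.0000e+00]), 'tcp_pos': array([0.149, 0.529, 0.231]), 'ee_rot': array([ 0.136,  0.991, -0.001, -0.   ]), 'force': array([-0.249,  0.559, -0.394]), 'torque': array([ 0.012,  0.012, -0.027]), 'finger_force': np.float64(0.0), 'opening': np.float64(0.086)}
```

View pics/scene0.png

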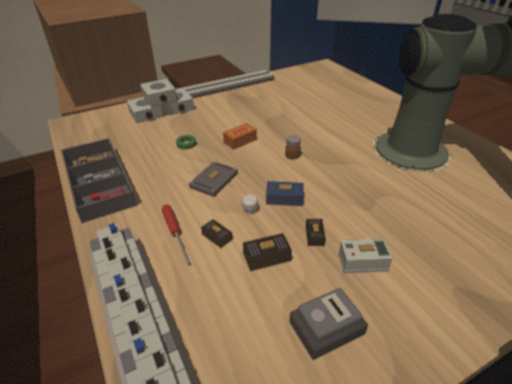

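View pics/side0.png

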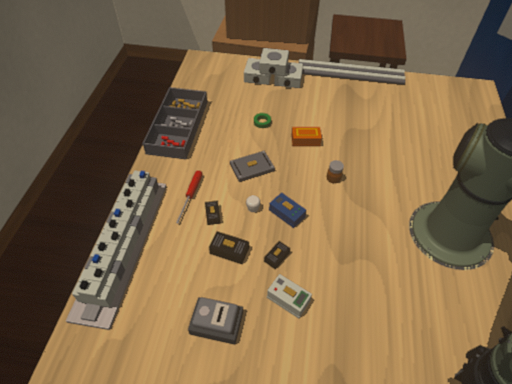

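The scene view shows three black adapters: (268,251), (217,232) and (316,231). The largest is at (268,251) in the scene view and (230,247) in the side view. The meter is at (365,256), the module at (285,193), the cover at (240,135) and the base at (214,178). The grey old_meter (328,322) could be mistaken for a part. Next I measure tops in both views and make the close crop of the choice.

```bash
cat > m.py <<'E'
from h import *
def top(P,seed,hmin=0.012,rad=0.09):
    """flat top around seed world xy -> height, rect centre, size, yaw of long side"""
    m=(P[...,2]>hmin)&(P[...,2]<.3)&(np.hypot(P[...,0]-seed[0],P[...,1]-seed[1])<rad)
    n,l=cv2.connectedComponents(m.astype(np.uint8))
    k=l[m]; 
    if not len(k): return None
    # component nearest seed
    best=min(set(k),key=lambda i:np.hypot(*(P[l==i][:,:2].mean(0)-seed)) if (l==i).sum()>60 else 9)
    Q=P[l==best]; h=np.histogram(Q[:,2],bins=np.arange(hmin,.3,.002))
    zt=h[1][np.argmax(h[0])]+.001; Z=Q[abs(Q[:,2]-zt)<.004]; zt=np.median(Z[:,2])
    (c,s,a)=cv2.minAreaRect((Z[:,:2]*1000).astype(np.float32))
    if s[0]<s[1]: s=s[::-1]; a+=90
    return zt,np.array(c)/1000,np.array(s),(a+90)%180-90,len(Z)
E
python3 - <<'E'
from m import *
px={'scene':dict(adapter=(268,251),blkB=(217,232),blkC=(316,231),meter=(365,255),module=(285,193),cover=(240,135),base=(214,178),oldm=(328,322),jar=(293,147),cap=(250,204),tape=(186,142)),
'side':dict(adapter=(230,247),blkB=(213,212),blkC=(278,254),meter=(290,295),module=(288,209),cover=(307,136),base=(252,166),oldm=(216,320),jar=(335,171),cap=(254,203),tape=(262,120))}
for n in px:
    f=np.load(f'pics/{n}0.npz'); c=dict(zip(['fx','fy','cx','cy'],f['c'])); P=pts(f['d'],c,f['W'])
    for k,(u,v) in px[n].items():
        t=top(P,P[v,u,:2],0.008)
        print(n,k,P[v,u].round(3),t and [np.round(x,3) for x in t])
a=cv2.imread('pics/scene0.png')[180:280,190:400]; b=cv2.imread('pics/side0.png')[180:280,180:390]
cv2.imwrite('pics/crop0.png',cv2.resize(np.vstack([a,b]),None,fx=3,fy=3,interpolation=2))
E
```

```text
scene adapter [0.615 0.18  0.036] [np.float64(0.037), array([0.609, 0.164]), array([96.44 , 58.691]), np.float64(-10.727), np.int64(805)]
scene blkB [0.684 0.064 0.025] [np.float64(0.026), array([0.683, 0.055]), array([68.694, 39.974]), np.float64(-71.427), np.int64(353)]
scene blkC [0.483 0.171 0.025] [np.float64(0.026), array([0.479, 0.162]), array([68.469, 39.109]), np.float64(60.094), np.int64(359)]
scene meter [0.448 0.293 0.045] [np.float64(0.045), array([0.434, 0.279]), array([96.012, 58.53 ]), np.float64(-25.283), np.int64(843)]
scene module [0.48  0.031 0.037] [np.float64(0.037), array([0.469, 0.011]), array([96.308, 59.607]), np.float64(-32.327), np.int64(482)]
scene cover [ 0.453 -0.277  0.04 ] [np.float64(0.041), array([ 0.441, -0.305]), array([98.557, 58.834]), np.float64(10.4), np.int64(291)]
scene base [ 0.604 -0.138  0.019] [np.float64(0.019), array([ 0.6 , -0.15]), array([126.904,  86.396]), np.float64(33.141), np.int64(798)]
scene oldm [0.618 0.389 0.062] [np.float64(0.061), array([0.6 , 0.37]), array([94.073, 70.055]), np.float64(-2.403), np.int64(1759)]
scene jar 
[... 1191 characters left out ...]
92), np.int64(336)]
side base [ 0.598 -0.139  0.02 ] [np.float64(0.018), array([ 0.6 , -0.15]), array([124.899,  88.983]), np.float64(32.455), np.int64(709)]
side oldm [0.593 0.387 0.062] [np.float64(0.06), array([0.599, 0.37 ]), array([94.223, 69.645]), np.float64(-1.646), np.int64(1097)]
side jar [ 0.342 -0.131  0.054] [np.float64(0.061), array([ 0.339, -0.15 ]), array([43.84 , 39.999]), np.float64(-87.775), np.int64(123)]
side cap [0.565 0.023 0.042] [np.float64(0.039), array([0.57 , 0.009]), array([38.73 , 36.005]), np.float64(-67.645), np.int64(106)]
side tape [ 0.603 -0.377  0.004] [np.float64(0.018), array([ 0.601, -0.371]), array([65.782, 60.207]), np.float64(-81.967), np.int64(117)]
```

View pics/crop0.png

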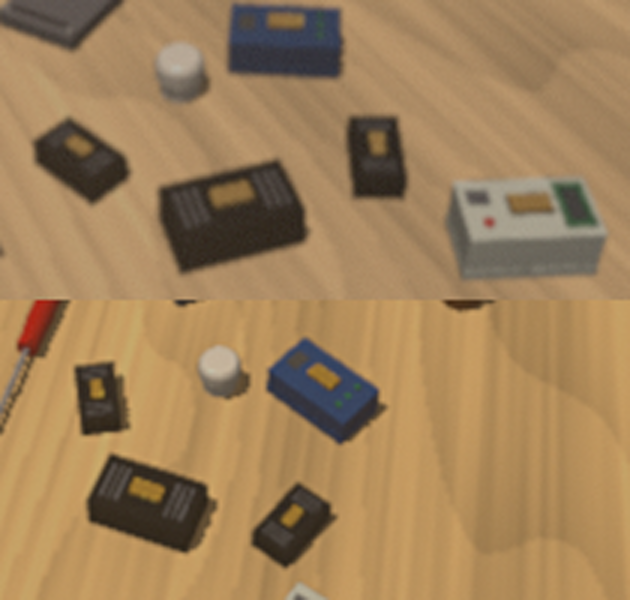

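The crop confirms that the lower-left black block is the largest, at scene (268,251). It measures 96x58 mm and 36 mm high. The other two are about 69x39x25 mm decoys. Both views agree within 1–2 mm on all parts and the base, and the heights match the text. Now I plan the move above the adapter.

```bash
cat > go.py <<'E'
import sys
from h import *
def plan(x,y,z,hd):
    o=ctrl.get_obs(); M=R.from_quat(o['ee_rot']).as_matrix(); p=o['tcp_pos']
    h0=np.degrees(np.arctan2(M[1,0],M[0,0]))%360
    dt=(hd-h0+180)%360-180; a=np.radians(hd)
    d=np.array([x,y,z])-p
    sx=d[:2]@[np.cos(a),np.sin(a)]; sy=d[:2]@[np.sin(a),-np.cos(a)]
    print('t %.2f tcp'%o['time'],p.round(4),'hd %.1f'%h0,'tilt',M[2,:2].round(4),'j6 %.2f'%o['joint_pos'][5])
    print('F',o['force'].round(1),'open %.4f ff %.1f'%(o['opening'],o['finger_force']))
    print('turn units(z) %.2f; then shift units x %.2f y %.2f z %.2f'%(-np.radians(dt)/.08,sx/.03,sy/.03,-d[2]/.03))
if __name__=='__main__': plan(*map(float,sys.argv[1:5]))
E
python3 go.py 0.609 0.1645 0.13 170
```

```text
t 0.15 tcp [0.1485 0.5291 0.2307] hd 164.3 tilt [ 0.0002 -0.0013] j6 1.44
F [-0.2  0.6 -0.4] open 0.0855 ff 0.0
turn units(z) -1.24; then shift units x -17.23 y -9.30 z 3.36
```

Request:
jog_arm --moves '[[[85, 0, 0, 0.5, 0, 0, -0.62], [85, 0, 0, 0.5, 0, 0, -0.62], [85, -0.96, -0.52, 0.3, 0, 0, 0], [85, -0.96, -0.52, 0.3, 0, 0, 0], [85, -0.96, -0.52, 0.3, 0, 0, 0], [85, -0.96, -0.52, 0.3, 0, 0, 0], [85, -0.96, -0.52, 0.3, 0, 0, 0], [85, -0.96, -0.52, 0.3, 0, 0, 0], [85, -0.96, -0.52, 0.3, 0, 0, 0], [85, -0.96, -0.52, 0.3, 0, 0, 0]]]'

```text
time: 0.98
tcp_pos: [0.3548, 0.3653, 0.1288]
ee_rot: [0.087, 0.996, -0.0, -0.0]
force: [0.8, 1.0, 0.3]
opening: 0.0846
finger_force: 0.0
```

Request:
jog_arm --moves '[[[85, -0.96, -0.52, 0, 0, 0, 0], [85, -0.96, -0.52, 0, 0, 0, 0], [85, -0.96, -0.52, 0, 0, 0, 0], [85, -0.96, -0.52, 0, 0, 0, 0], [85, -0.96, -0.52, 0, 0, 0, 0], [85, -0.96, -0.52, 0, 0, 0, 0], [85, -0.96, -0.52, 0, 0, 0, 0], [85, -0.96, -0.52, 0, 0, 0, 0], [85, -0.96, -0.52, 0, 0, 0, 0], [85, -0.6, -0.4, 0, 0, 0, 0]]]'

```text
time: 1.82
tcp_pos: [0.6028, 0.1662, 0.129]
ee_rot: [0.088, 0.996, -0.0, 0.001]
force: [0.6, 0.3, 0.1]
opening: 0.085
finger_force: 0.0
```

```bash
python3 go.py 0.609 0.1645 0.008 170
python3 - <<'E'
from m import *
im,d,c,W=cam('wrist'); P=pts(d,c,W)
print([np.round(x,3) for x in top(P,np.array([.609,.1645]))])
cv2.imwrite('pics/w1.png',im[...,::-1])
E
python3 go.py 0.609 0.1645 0.008 170
```

```text
t 1.82 tcp [0.6028 0.1662 0.129 ] hd 169.9 tilt [-0.0011 -0.0002] j6 0.33
F [0.6 0.3 0.1] open 0.0850 ff 0.0
turn units(z) -0.02; then shift units x -0.21 y -0.02 z 4.03
[np.float64(0.036), array([0.61 , 0.164]), array([96.145, 56.076]), np.float64(-10.665), np.int64(8333)]
t 1.87 tcp [0.6052 0.1638 0.129 ] hd 169.7 tilt [-0.0036 -0.0015] j6 0.33
F [ 3.3 -1.6  1. ] open 0.0849 ff 0.0
turn units(z) -0.06; then shift units x -0.12 y 0.05 z 4.03
```

View pics/w1.png

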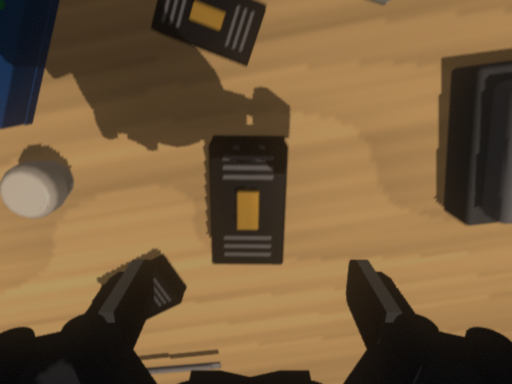

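The wrist view shows the adapter at pixel (248,200), between the fingers. It measures 96.1x56.1 mm with its top at 36 mm, so I descend and grip.

Request:
jog_arm --moves '[[[85, -0.05, 0.02, 1, 0, 0, 0], [85, -0.05, 0, 1, 0, 0, 0], [85, 0, 0, 1, 0, 0, 0], [85, 0, 0, 0.7, 0, 0, 0], [85, 0, 0, 0.3, 0, 0, 0], [50, 0, 0, 0, 0, 0, 0], [50, 0, 0, 0, 0, 0, 0], [50, 0, 0, 0, 0, 0, 0], [50, 0, 0, 0, 0, 0, 0], [50, 0, 0, 0, 0, 0, 0]]]' --newtons 40

```text
time: 2.7
tcp_pos: [0.6046, 0.1687, 0.0108]
ee_rot: [0.087, 0.996, 0.0, 0.001]
force: [-0.4, -0.3, -0.9]
opening: 0.0551
finger_force: 44.8
```

```bash
python3 go.py 0.6 -0.15 0.09 212.8
```

```text
t 2.70 tcp [0.6046 0.1687 0.0108] hd 170.0 tilt [-0.0023  0.0009] j6 0.33
F [-0.4 -0.3 -0.9] open 0.0551 ff 44.8
turn units(z) -9.34; then shift units x 5.88 y -8.85 z -2.64
```

Request:
jog_arm --moves '[[[50, 0, 0, -0.5, 0, 0, 0], [50, 0, 0, -1, 0, 0, 0], [50, 0, 0, -1, 0, 0, -0.9], [50, 0, 0, -0.7, 0, 0, -1], [50, 0, 0, 0, 0, 0, -1], [50, 0, 0, 0, 0, 0, -1], [50, 0, 0, 0, 0, 0, -1], [50, 0, 0, 0, 0, 0, -1], [50, 0, 0, 0, 0, 0, -1], [50, 0, 0, 0, 0, 0, -1]]]'

```text
time: 3.53
tcp_pos: [0.6037, 0.1685, 0.1062]
ee_rot: [-0.229, 0.974, -0.0, 0.001]
force: [-0.5, 0.5, -1.0]
opening: 0.055
finger_force: 44.9
```

Request:
jog_arm --moves '[[[50, 0.5, -0.8, 0, 0, 0, -1], [50, 0.6, -0.9, 0, 0, 0, -0.4], [50, 0.6, -0.9, 0, 0, 0, 0], [50, 0.6, -0.9, 0, 0, 0, 0], [50, 0.6, -0.9, 0, 0, 0, 0], [50, 0.6, -0.9, 0, 0, 0, 0], [50, 0.6, -0.9, 0, 0, 0, 0], [50, 0.6, -0.9, 0, 0, 0, 0], [50, 0.4, -0.6, 0, 0, 0, 0], [50, 0, 0, 0, 0, 0, 0]]]'

```text
time: 4.37
tcp_pos: [0.5955, -0.1132, 0.1062]
ee_rot: [-0.278, 0.961, -0.002, 0.001]
force: [0.2, -0.1, -0.7]
opening: 0.0554
finger_force: 44.9
```

```bash
cat > held.py <<'E'
import sys
from go import *
from m import top
# part held: top plane from the wrist, scene and side views, centre and yaw vs TCP. args: expected top height above TCP
def look(names=('wrist','side','scene'),hmin=.05,tag='x'):
    for n in names:
        o=ctrl.get_obs(); im,d,c,W=cam(n); P=pts(d,c,W); cv2.imwrite(f'pics/{tag}_{n}.png',im[...,::-1])
        t=top(P,o['tcp_pos'][:2],hmin)
        print(n,'tcp',o['tcp_pos'].round(4),[np.round(x,4) for x in t] if t else None)
if __name__=='__main__': look(hmin=float(sys.argv[1]),tag=sys.argv[2])
E
python3 go.py 0.6 -0.15 0.1 212.8; python3 held.py 0.08 a1;python3 go.py 0.6 -0.15 0.1 212.8
```

```text
t 4.37 tcp [ 0.5955 -0.1132  0.1062] hd 212.3 tilt [-0.0003 -0.0033] j6 -0.87
F [ 0.2 -0.1 -0.7] open 0.0554 ff 44.9
turn units(z) -0.11; then shift units x 0.54 y -1.11 z 0.21
wrist tcp [ 0.5955 -0.1132  0.1062] [np.float64(0.1313), array([ 0.5974, -0.1107]), array([87.8003, 82.8718]), np.float64(32.0971), np.int64(22460)]
side tcp [ 0.5953 -0.1108  0.1061] [np.float64(0.1306), array([ 0.5971, -0.1006]), array([95.7664, 74.0598]), np.float64(32.3396), np.int64(275)]
scene tcp [ 0.5951 -0.1092  0.1058] [np.float64(0.1321), array([ 0.606 , -0.1036]), array([93.4918, 80.62  ]), np.float64(16.4327), np.int64(396)]
t 4.52 tcp [ 0.595  -0.1082  0.1057] hd 212.6 tilt [-0.0007  0.0001] j6 -0.87
F [-0.7  0.  -1. ] open 0.0553 ff 44.9
turn units(z) -0.04; then shift units x 0.61 y -1.26 z 0.19
```

View pics/a1_wrist.png

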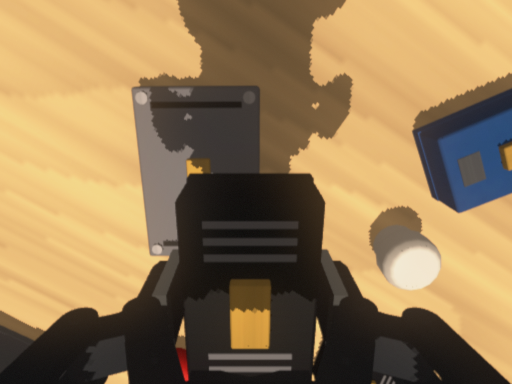

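```bash
cat > plug.py <<'E'
import sys
from h import *
# brass plug top of the held part: ztop= part-top height above TCP; wrist + side views
zt=float(sys.argv[1])
for n in sys.argv[2:] or ['wrist','side']:
    o=ctrl.get_obs(); im,d,c,W=cam(n); P=pts(d,c,W); p=o['tcp_pos']
    hsv=cv2.cvtColor(im,cv2.COLOR_RGB2HSV)
    m=(hsv[...,0]>10)&(hsv[...,0]<32)&(hsv[...,1]>110)&(P[...,2]>p[2]+zt+.003)&(P[...,2]<p[2]+zt+.010)&(np.hypot(P[...,0]-p[0],P[...,1]-p[1])<.06)
    Q=P[m]
    if len(Q)<5: print(n,'none');continue
    ce,s,a=cv2.minAreaRect((Q[:,:2]*1000).astype(np.float32))
    ax=R.from_quat(o['ee_rot']).as_matrix(); e=np.append(np.array(ce)/1000-p[:2],0)
    print(n,len(Q),'z',np.median(Q[:,2]).round(4),'c',np.round(ce,1),'size',np.round(s,1),'offset tool xy mm',(e@ax*1000).round(1)[:2],'world',(e*1000).round(1)[:2],'tcp',p.round(4))
E
python3 plug.py 0.0255
python3 - <<'E'
from m import *
im,d,c,W=cam('wrist');P=pts(d,c,W)
# base top seen from here
m=(abs(P[...,2]-.018)<.004); m&=(np.hypot(P[...,0]-.6,P[...,1]+.15)<.085)
(ce,s,a)=cv2.minAreaRect((P[m][:,:2]*1000).astype(np.float32)); print('base vis',ce,s,a, np.median(P[m][:,2]))
E
python3 go.py 0.6 -0.15 0.0295 212.8
```

```text
wrist 2791 z 0.1366 c [ 599.1 -104.2] size [33.8 82.4] offset tool xy mm [-5.7  1.1] world [4.2 4. ] tcp [ 0.595  -0.1082  0.1057]
side 32 z 0.1357 c [ 602.3 -103.6] size [28.8 21.6] offset tool xy mm [-8.4 -0.6] world [7.4 4. ] tcp [ 0.5949 -0.1076  0.1056]
base vis (601.2620239257812, -150.75189208984375) (123.16697692871094, 84.0057144165039) 32.66368865966797 0.01783352994197021
t 4.67 tcp [ 0.595  -0.1071  0.1055] hd 212.7 tilt [-0.0002  0.0002] j6 -0.87
F [ 1.5 -0.2 -1.7] open 0.0553 ff 44.9
turn units(z) -0.02; then shift units x 0.63 y -1.29 z 2.53
```

```bash
sed -i "s/^    Q=P\[m\]/    k=cv2.connectedComponentsWithStats(cv2.morphologyEx(m.astype(np.uint8),cv2.MORPH_OPEN,np.ones((3,3))) if n=='wrist' else m.astype(np.uint8)); m=k[1]==1+np.argmax(k[2][1:,4]) if k[0]>1 else m\n    Q=P[m]/" plug.py; python3 plug.py 0.0255 wrist;  python3 go.py 0.5952 -0.1537 0.0335 212.7
```

```text
wrist 2611 z 0.1364 c [ 600.7 -102.2] size [31.2 16.1] offset tool xy mm [-7.5  1. ] world [5.8 4.9] tcp [ 0.595  -0.1071  0.1055]
t 4.72 tcp [ 0.595  -0.1071  0.1054] hd 212.7 tilt [-0.0001  0.0002] j6 -0.87
F [-0.4  0.5 -1. ] open 0.0554 ff 44.9
turn units(z) 0.01; then shift units x 0.83 y -1.31 z 2.40
```

Request:
jog_arm --moves '[[[50, 0.3, -0.5, 0, 0, 0, 0], [50, 0.3, -0.5, 0, 0, 0, 0], [50, 0.27, -0.3, 0.3, 0, 0, 0], [50, 0, 0, 0.7, 0, 0, 0], [50, 0, 0, 0.7, 0, 0, 0], [50, 0, 0, 0.4, 0, 0, 0], [50, 0, 0, 0.2, 0, 0, 0], [50, 0, 0, 0, 0, 0, 0], [50, 0, 0, 0, 0, 0, 0], [50, 0, 0, 0, 0, 0, 0]]]'

```text
time: 5.55
tcp_pos: [0.5949, -0.1554, 0.0373]
ee_rot: [-0.281, 0.96, -0.001, 0.001]
force: [0.4, 0.5, -0.8]
opening: 0.0551
finger_force: 44.9
```

```bash
python3 go.py 0.594 -0.155 0.0288 212.7;python3 plug.py 0.0255
```

```text
t 5.55 tcp [ 0.5949 -0.1554  0.0373] hd 212.6 tilt [-0.001  -0.0014] j6 -0.95
F [ 0.4  0.5 -0.8] open 0.0551 ff 44.9
turn units(z) -0.01; then shift units x 0.02 y 0.03 z 0.28
wrist 2613 z 0.0682 c [ 600.5 -150.6] size [30.8 16.1] offset tool xy mm [-7.3  1.1] world [5.5 4.9] tcp [ 0.5949 -0.1554  0.0373]
side 25 z 0.0683 c [ 604.6 -148.6] size [20.9 16.9] offset tool xy mm [-11.8   0.6] world [9.6 6.9] tcp [ 0.595  -0.1555  0.0374]
```

Request:
jog_arm --moves '[[[50, 0, 0, 0.1, 0, 0, 0], [50, 0, 0, 0.1, 0, 0, 0], [50, 0, 0, 0.05, 0, 0, 0], [50, 0, 0, 0.02, 0, 0, 0], [50, 0, 0, 0, 0, 0, 0]]]'

```text
time: 6.07
tcp_pos: [0.594, -0.1554, 0.0287]
ee_rot: [-0.281, 0.96, -0.0, 0.0]
force: [-1.5, 0.0, 3.6]
opening: 0.0551
finger_force: 45.5
```

```bash
python3 go.py 0.594 -0.155 0.0288 212.7
```

```text
t 6.07 tcp [ 0.594  -0.1554  0.0287] hd 212.6 tilt [-0.0001 -0.0001] j6 -0.95
F [-1.5  0.   3.6] open 0.0551 ff 45.5
turn units(z) -0.02; then shift units x -0.01 y 0.01 z -0.00
```

Request:
jog_arm --moves '[[[60, 0, 0, 0, 0, 0, 0], [70, 0, 0, 0, 0, 0, 0], [85, 0, 0, 0, 0, 0, 0], [85, 0, 0, 0, 0, 0, 0], [85, 0, 0, -0.3, 0, 0, 0], [85, 0, 0, -0.6, 0, 0, 0], [85, 0, 0, -1, 0, 0, 0], [85, 0, 0, -1, 0, 0, 0], [85, 0, 0, 0, 0, 0, 0]]]'

```text
time: 6.82
tcp_pos: [0.5979, -0.1567, 0.1219]
ee_rot: [-0.281, 0.96, -0.003, 0.004]
force: [1.7, -0.6, 0.8]
opening: 0.0849
finger_force: 0.0
```

```bash
python3 - <<'E'
from m import *
for n in ['wrist','side']:
    im,d,c,W=cam(n);P=pts(d,c,W)
    print(n,[np.round(x,4) for x in top(P,np.array([.6,-.15]),.03)])
E
python3 go.py 0.434 0.2785 0.12 154.5
```

```text
wrist [np.float64(0.0538), array([ 0.5998, -0.1505]), array([96.3577, 56.2412]), np.float64(32.6576), np.int64(10123)]
side [np.float64(0.0533), array([ 0.5984, -0.1498]), array([96.0624, 58.5175]), np.float64(32.7385), np.int64(365)]
t 6.92 tcp [ 0.5954 -0.1559  0.1173] hd 212.6 tilt [-0.0023 -0.0032] j6 -0.95
F [ 0.2  0.2 -0.1] open 0.0850 ff 0.0
turn units(z) 12.68; then shift units x 11.09 y 10.75 z -0.09
```

Request:
jog_arm --moves '[[[85, 0, 0, 0, 0, 0, 1], [85, 0, 0, 0, 0, 0, 1], [85, 0, 0, 0, 0, 0, 1], [85, 0, 0, 0, 0, 0, 1], [85, 0, 0, 0, 0, 0, 1], [85, 0, 0, 0, 0, 0, 1], [85, 0, 0, 0, 0, 0, 1], [85, 0, 0, 0, 0, 0, 1], [85, 0, 0, 0, 0, 0, 1], [85, 0, 0, 0, 0, 0, 1]]]'

```text
time: 7.75
tcp_pos: [0.5929, -0.1549, 0.1137]
ee_rot: [0.117, 0.993, 0.0, -0.001]
force: [-0.1, -0.4, 0.0]
opening: 0.0852
finger_force: 0.0
```

Request:
jog_arm --moves '[[[85, 0, 0, 0, 0, 0, 1], [85, 0, 0, 0, 0, 0, 1], [85, 0, 0, 0, 0, 0, 0.68], [85, 0.92, 0.9, 0, 0, 0, 0], [85, 0.92, 0.9, 0, 0, 0, 0], [85, 0.92, 0.9, 0, 0, 0, 0], [85, 0.92, 0.9, 0, 0, 0, 0], [85, 0.92, 0.9, 0, 0, 0, 0], [85, 0.92, 0.9, 0, 0, 0, 0], [85, 0.92, 0.9, 0, 0, 0, 0]]]'

```text
time: 8.58
tcp_pos: [0.4989, 0.0998, 0.1141]
ee_rot: [0.221, 0.975, -0.0, -0.001]
force: [0.5, 1.1, -0.4]
opening: 0.0852
finger_force: 0.0
```

Request:
jog_arm --moves '[[[85, 0.92, 0.9, 0, 0, 0, 0], [85, 0.92, 0.9, 0, 0, 0, 0], [85, 0.92, 0.9, 0, 0, 0, 0], [85, 0.92, 0.9, 0, 0, 0, 0], [85, 0.92, 0.9, 0, 0, 0, 0], [85, 0, 0, 0, 0, 0, 0], [85, 0, 0, 0, 0, 0, 0], [85, 0, 0, 0, 0, 0, 0]]]'

```text
time: 9.25
tcp_pos: [0.4338, 0.2792, 0.1143]
ee_rot: [0.22, 0.975, -0.001, -0.001]
force: [-0.2, -1.4, 0.8]
opening: 0.085
finger_force: 0.0
```

```bash
python3 - <<'E'
from m import *
for n in ['wrist']:
    im,d,c,W=cam(n);P=pts(d,c,W)
    print(n,[np.round(x,4) for x in top(P,np.array([.434,.2785]),.03)])
E
python3 go.py 0.434 0.2785 0.012 154.5
```

```text
wrist [np.float64(0.044), array([0.4338, 0.2788]), array([96.2157, 56.1964]), np.float64(-25.4015), np.int64(10143)]
t 9.30 tcp [0.4343 0.2787 0.1145] hd 154.5 tilt [ 0.0006 -0.0015] j6 0.87
F [-0.4 -1.1 -0.5] open 0.0848 ff 0.0
turn units(z) -0.01; then shift units x 0.01 y -0.01 z 3.42
```

Request:
jog_arm --moves '[[[85, 0, 0, 1, 0, 0, 0], [85, 0, 0, 1, 0, 0, 0], [85, 0, 0, 0.8, 0, 0, 0], [85, 0, 0, 0.4, 0, 0, 0], [85, 0, 0, 0.2, 0, 0, 0], [50, 0, 0, 0, 0, 0, 0], [50, 0, 0, 0, 0, 0, 0], [50, 0, 0, 0, 0, 0, 0], [50, 0, 0, 0, 0, 0, 0], [50, 0, 0, 0, 0, 0, 0]]]' --newtons 60

```text
time: 10.13
tcp_pos: [0.4355, 0.2796, 0.0142]
ee_rot: [0.221, 0.975, 0.0, 0.001]
force: [0.1, -2.0, 2.6]
opening: 0.0548
finger_force: 65.7
```

Request:
jog_arm --moves '[[[50, 0, 0, -0.4, 0, 0, 0], [50, 0, 0, -0.8, 0, 0, 0], [50, 0, 0, -1, 0, 0, 0], [50, 0, 0, -0.8, 0, 0, 0], [50, 0, 0, -0.6, 0, 0, 0], [50, 0, 0, 0, 0, 0, -0.9], [50, 0, 0, 0, 0, 0, -1], [50, 0, 0, 0, 0, 0, -1], [50, 0, 0, 0, 0, 0, -1], [50, 0, 0, 0, 0, 0, -1]]]'

```text
time: 10.97
tcp_pos: [0.4341, 0.2797, 0.1212]
ee_rot: [0.024, 1.0, 0.0, -0.0]
force: [-0.2, -0.6, -3.8]
opening: 0.0551
finger_force: 65.0
```

```bash
python3 go.py 0.5998 -0.1505 0.115 212.65
```

```text
t 10.97 tcp [0.4341 0.2797 0.1212] hd 177.2 tilt [0.0004 0.0001] j6 0.48
F [-0.2 -0.6 -3.8] open 0.0551 ff 65.0
turn units(z) -7.73; then shift units x 3.08 y -15.05 z 0.21
```

Request:
jog_arm --moves '[[[50, 0, 0, 0, 0, 0, -0.97], [50, 0, 0, 0, 0, 0, -0.97], [50, 0, 0, 0, 0, 0, -0.97], [50, 0, 0, 0, 0, 0, -0.97], [50, 0, 0, 0, 0, 0, -0.97], [50, 0, 0, 0, 0, 0, -0.97], [50, 0, 0, 0, 0, 0, -0.97], [50, 0, 0, 0, 0, 0, -0.97], [50, 0.1, -0.5, 0, 0, 0, 0], [50, 0.2, -0.9, 0, 0, 0, 0]]]'

```text
time: 11.8
tcp_pos: [0.4486, 0.2409, 0.1212]
ee_rot: [-0.282, 0.959, 0.001, -0.0]
force: [0.7, 0.4, -3.6]
opening: 0.0548
finger_force: 65.1
```

Request:
jog_arm --moves '[[[50, 0.2, -0.9, 0, 0, 0, 0], [50, 0.2, -0.9, 0, 0, 0, 0], [50, 0.2, -0.9, 0, 0, 0, 0], [50, 0.2, -0.9, 0, 0, 0, 0], [50, 0.2, -0.9, 0, 0, 0, 0], [50, 0.2, -0.9, 0, 0, 0, 0], [50, 0.2, -0.9, 0, 0, 0, 0], [50, 0.2, -0.9, 0, 0, 0, 0], [50, 0.2, -0.9, 0, 0, 0, 0], [50, 0.2, -0.9, 0, 0, 0, 0]]]'

```text
time: 12.63
tcp_pos: [0.544, -0.0216, 0.1212]
ee_rot: [-0.28, 0.96, 0.0, -0.0]
force: [0.3, 0.3, -4.5]
opening: 0.0548
finger_force: 65.1
```

Request:
jog_arm --moves '[[[50, 0.2, -0.9, 0, 0, 0, 0], [50, 0.2, -0.9, 0, 0, 0, 0], [50, 0.2, -0.9, 0, 0, 0, 0], [50, 0.2, -0.9, 0, 0, 0, 0], [50, 0.1, -0.5, 0, 0, 0, 0], [50, 0, 0, 0, 0, 0, 0], [50, 0, 0, 0, 0, 0, 0], [50, 0, 0, 0, 0, 0, 0], [50, 0, 0, 0, 0, 0, 0]]]'

```text
time: 13.38
tcp_pos: [0.5868, -0.1373, 0.121]
ee_rot: [-0.281, 0.96, 0.001, -0.0]
force: [-1.0, 0.5, -4.0]
opening: 0.0553
finger_force: 65.3
```

```bash
python3 plug.py 0.030; python3 go.py 0.5998 -0.1505 0.068 212.65
```

```text
wrist 2847 z 0.1564 c [ 585.7 -136.7] size [31.2 15.8] offset tool xy mm [0.7 1.2] world [-1.2  0.6] tcp [ 0.5868 -0.1373  0.121 ]
side 15 z 0.1555 c [ 593.4 -128.5] size [13.3 12.1] offset tool xy mm [-10.2   4. ] world [6.5 8.9] tcp [ 0.587  -0.1373  0.1211]
t 13.48 tcp [ 0.5871 -0.1374  0.1212] hd 212.6 tilt [0.0002 0.0006] j6 -0.92
F [ 0.  -0.2 -4.4] open 0.0553 ff 65.3
turn units(z) -0.01; then shift units x -0.12 y -0.59 z 1.77
```

Request:
jog_arm --moves '[[[50, -0.07, -0.31, 0, 0, 0, 0], [50, -0.07, -0.31, 0, 0, 0, 0], [50, 0, 0, 0.2, 0, 0, 0], [50, 0, 0, 0.4, 0, 0, 0], [50, 0, 0, 0.4, 0, 0, 0], [50, 0, 0, 0.3, 0, 0, 0], [50, 0, 0, 0.15, 0, 0, 0], [50, 0, 0, 0, 0, 0, 0], [50, 0, 0, 0, 0, 0, 0]]]'

```text
time: 14.23
tcp_pos: [0.601, -0.1521, 0.0775]
ee_rot: [-0.28, 0.96, 0.0, -0.0]
force: [0.4, -0.4, -3.4]
opening: 0.055
finger_force: 65.3
```

```bash
python3 plug.py 0.030 wrist; python3 go.py 0.5998 -0.1505 0.0686 212.65
```

```text
wrist 2855 z 0.113 c [ 599.6 -151.7] size [30.8 15.6] offset tool xy mm [1.  1.2] world [-1.5  0.4] tcp [ 0.601  -0.1521  0.0775]
t 14.28 tcp [ 0.6015 -0.1523  0.0781] hd 212.5 tilt [-0.0004 -0.0005] j6 -0.93
F [-0.2 -0.8 -3.6] open 0.0547 ff 65.3
turn units(z) -0.03; then shift units x 0.02 y 0.08 z 0.32
```

Request:
jog_arm --moves '[[[50, 0, 0.03, 0.1, 0, 0, 0], [50, 0, 0, 0.1, 0, 0, 0], [50, 0, 0, 0.06, 0, 0, 0], [50, 0, 0, 0.04, 0, 0, 0], [50, 0, 0, 0.02, 0, 0, 0], [50, 0, 0, 0, 0, 0, 0]]]'

```text
time: 14.78
tcp_pos: [0.6006, -0.1513, 0.0683]
ee_rot: [-0.28, 0.96, 0.0, 0.0]
force: [-0.7, 0.8, -3.5]
opening: 0.055
finger_force: 65.7
```

```bash
python3 go.py 0.5998 -0.1505 0.0686 212.65
```

```text
t 14.78 tcp [ 0.6006 -0.1513  0.0683] hd 212.5 tilt [-0.0001 -0.    ] j6 -0.93
F [-0.7  0.8 -3.5] open 0.0550 ff 65.7
turn units(z) -0.03; then shift units x 0.01 y 0.04 z -0.01
```

Not yet in contact (the force is still about −3.5 N), so I go down a touch more.

Request:
jog_arm --moves '[[[50, 0, 0, 0.03, 0, 0, 0], [50, 0, 0, 0.02, 0, 0, 0], [50, 0, 0, 0, 0, 0, 0]]]'

```text
time: 15.03
tcp_pos: [0.6007, -0.1513, 0.0682]
ee_rot: [-0.28, 0.96, -0.0, 0.0]
force: [-3.9, 0.5, 7.9]
opening: 0.0553
finger_force: 66.8
```

Request:
jog_arm --moves '[[[60, 0, 0, 0, 0, 0, 0], [70, 0, 0, 0, 0, 0, 0], [85, 0, 0, 0, 0, 0, 0], [85, 0, 0, 0, 0, 0, 0], [85, 0, 0, -0.3, 0, 0, 0], [85, 0, 0, -0.6, 0, 0, 0], [85, 0, 0, -1, 0, 0, 0], [85, 0, 0, -0.8, 0, 0, 0], [85, 0, 0, 0, 0, 0, 0], [85, 0, 0, 0, 0, 0, 0]]]'

```text
time: 15.87
tcp_pos: [0.6021, -0.1519, 0.1499]
ee_rot: [-0.28, 0.96, -0.001, 0.002]
force: [0.1, -0.3, -0.4]
opening: 0.0852
finger_force: 0.0
```

```bash
python3 - <<'E'
from m import *
for n in ['wrist','side']:
    im,d,c,W=cam(n);P=pts(d,c,W)
    print(n,[np.round(x,4) for x in top(P,np.array([.6,-.15]),.07)])
    if n=='side':
        print(n,[np.round(x,4) for x in top(P,np.array([.468,.011]),.02)])
E
python3 go.py 0.4687 0.011 0.13 147.4
```

```text
wrist [np.float64(0.0979), array([ 0.5997, -0.151 ]), array([95.7667, 56.3205]), np.float64(32.3077), np.int64(11835)]
side [np.float64(0.0975), array([ 0.5996, -0.1505]), array([95.8415, 59.1771]), np.float64(32.1234), np.int64(356)]
side [np.float64(0.0354), array([0.4678, 0.0106]), array([97.0285, 59.6613]), np.float64(-34.26), np.int64(477)]
t 15.97 tcp [ 0.6002 -0.1512  0.1472] hd 212.5 tilt [0.0004 0.0005] j6 -0.93
F [-0.8 -0.9 -1.1] open 0.0852 ff 0.0
turn units(z) 14.21; then shift units x 6.61 y 2.19 z 0.57
```

Request:
jog_arm --moves '[[[85, 0, 0, 0, 0, 0, 0.95], [85, 0, 0, 0, 0, 0, 0.95], [85, 0, 0, 0, 0, 0, 0.95], [85, 0, 0, 0, 0, 0, 0.95], [85, 0, 0, 0, 0, 0, 0.95], [85, 0, 0, 0, 0, 0, 0.95], [85, 0, 0, 0, 0, 0, 0.95], [85, 0, 0, 0, 0, 0, 0.95], [85, 0, 0, 0, 0, 0, 0.95], [85, 0, 0, 0, 0, 0, 0.95]]]'

```text
time: 16.8
tcp_pos: [0.5995, -0.1509, 0.1458]
ee_rot: [0.098, 0.995, 0.0, -0.002]
force: [-0.3, 0.1, -0.3]
opening: 0.0849
finger_force: 0.0
```

Request:
jog_arm --moves '[[[85, 0, 0, 0, 0, 0, 0.95], [85, 0, 0, 0, 0, 0, 0.95], [85, 0, 0, 0, 0, 0, 0.95], [85, 0, 0, 0, 0, 0, 0.95], [85, 0, 0, 0, 0, 0, 0.91], [85, 0.94, 0.31, 0, 0, 0, 0], [85, 0.94, 0.31, 0, 0, 0, 0], [85, 0.94, 0.31, 0, 0, 0, 0], [85, 0.94, 0.31, 0, 0, 0, 0], [85, 0.94, 0.31, 0, 0, 0, 0]]]'

```text
time: 17.63
tcp_pos: [0.5047, -0.0351, 0.1461]
ee_rot: [0.281, 0.96, -0.0, -0.002]
force: [0.1, 0.2, 0.5]
opening: 0.0848
finger_force: 0.0
```

Request:
jog_arm --moves '[[[85, 0.94, 0.31, 0.4, 0, 0, 0], [85, 0.94, 0.31, 0.4, 0, 0, 0], [85, 0, 0, 0, 0, 0, 0], [85, 0, 0, 0, 0, 0, 0], [85, 0, 0, 0, 0, 0, 0]]]'

```text
time: 18.05
tcp_pos: [0.4695, 0.0097, 0.1232]
ee_rot: [0.281, 0.96, -0.0, -0.0]
force: [-0.0, -0.6, 0.7]
opening: 0.0847
finger_force: 0.0
```

```bash
python3 - <<'E'
from m import *
for n in ['wrist']:
    im,d,c,W=cam(n);P=pts(d,c,W)
    print(n,[np.round(x,4) for x in top(P,np.array([.468,.011]),.03)])
E
python3 go.py 0.4687 0.011 0.009 147.4
```

```text
wrist [np.float64(0.0358), array([0.4686, 0.0108]), array([95.912 , 56.1516]), np.float64(-33.2918), np.int64(8928)]
t 18.10 tcp [0.4702 0.0094 0.1235] hd 147.4 tilt [-0.0005  0.    ] j6 0.43
F [-0.3 -0.6 -0.2] open 0.0851 ff 0.0
turn units(z) -0.01; then shift units x 0.07 y 0.02 z 3.82
```

Request:
jog_arm --moves '[[[85, 0.05, 0, 1, 0, 0, 0.15], [85, 0, 0, 1, 0, 0, 0], [85, 0, 0, 1, 0, 0, 0], [85, 0, 0, 0.5, 0, 0, 0], [85, 0, 0, 0.25, 0, 0, 0], [50, 0, 0, 0, 0, 0, 0], [50, 0, 0, 0, 0, 0, 0], [50, 0, 0, 0, 0, 0, 0], [50, 0, 0, 0, 0, 0, 0], [50, 0, 0, 0, 0, 0, 0]]]' --newtons 45

```text
time: 18.93
tcp_pos: [0.4693, 0.0104, 0.0122]
ee_rot: [0.286, 0.958, 0.0, 0.001]
force: [0.1, 0.3, 1.7]
opening: 0.0549
finger_force: 49.1
```

Request:
jog_arm --moves '[[[50, 0, 0, -0.4, 0, 0, 0], [50, 0, 0, -0.9, 0, 0, 0], [50, 0, 0, -1, 0, 0, 0], [50, 0, 0, -1, 0, 0, 0], [50, 0, 0, -1, 0, 0, 0], [50, 0, 0, -0.6, 0, 0, -0.9], [50, 0, 0, 0, 0, 0, -1], [50, 0, 0, 0, 0, 0, -1], [50, 0, 0, 0, 0, 0, -1], [50, 0, 0, 0, 0, 0, -1]]]'

```text
time: 19.77
tcp_pos: [0.468, 0.0107, 0.1588]
ee_rot: [0.092, 0.996, 0.0, 0.0]
force: [0.2, 0.4, -2.7]
opening: 0.0551
finger_force: 48.7
```

```bash
python3 go.py 0.5997 -0.1510 0.16 212.3
```

```text
t 19.77 tcp [0.468  0.0107 0.1588] hd 169.4 tilt [-0.001   0.0001] j6 0.05
F [ 0.2  0.4 -2.7] open 0.0551 ff 48.7
turn units(z) -9.36; then shift units x -0.83 y -6.90 z -0.04
```

Request:
jog_arm --moves '[[[50, 0, 0, 0, 0, 0, -0.93], [50, 0, 0, 0, 0, 0, -0.93], [50, 0, 0, 0, 0, 0, -0.93], [50, 0, 0, 0, 0, 0, -0.93], [50, 0, 0, 0, 0, 0, -0.93], [50, 0, 0, 0, 0, 0, -0.93], [50, 0, 0, 0, 0, 0, -0.93], [50, 0, 0, 0, 0, 0, -0.93], [50, 0, 0, 0, 0, 0, -0.93], [50, 0, 0, 0, 0, 0, -0.93]]]'

```text
time: 20.6
tcp_pos: [0.4679, 0.0107, 0.1585]
ee_rot: [-0.276, 0.961, -0.0, 0.0]
force: [-0.1, -0.5, -2.4]
opening: 0.055
finger_force: 48.7
```

Request:
jog_arm --moves '[[[50, -0.1, -0.7, 0, 0, 0, 0], [50, -0.12, -0.95, 0, 0, 0, 0], [50, -0.12, -0.95, 0, 0, 0, 0], [50, -0.12, -0.95, 0, 0, 0, 0], [50, -0.12, -0.95, 0, 0, 0, 0], [50, -0.12, -0.95, 0, 0, 0, 0], [50, -0.12, -0.8, 0, 0, 0, 0], [50, 0, -0.5, 0, 0, 0, 0], [50, 0, 0, 0, 0, 0, 0], [50, 0, 0, 0, 0, 0, 0]]]'

```text
time: 21.43
tcp_pos: [0.5955, -0.1488, 0.1579]
ee_rot: [-0.273, 0.962, 0.0, -0.0]
force: [-1.0, 1.2, -3.1]
opening: 0.0555
finger_force: 48.8
```

```bash
python3 - <<'E'
from h import *
E
python3 plug.py 0.024 wrist; python3 go.py 0.5997 -0.1510 0.125 212.3
```

```text
wrist 2631 z 0.1873 c [ 594.7 -148. ] size [30.7 15.8] offset tool xy mm [0.2 1.1] world [-0.7  0.8] tcp [ 0.5955 -0.1488  0.1579]
t 21.48 tcp [ 0.595  -0.148   0.1579] hd 211.8 tilt [0.0005 0.0013] j6 -0.92
F [ 0.   1.  -2.6] open 0.0551 ff 48.8
turn units(z) -0.11; then shift units x -0.08 y -0.17 z 1.10
```

Request:
jog_arm --moves '[[[50, -0.08, -0.17, 0, 0, 0, -0.1], [50, 0, 0, 0.2, 0, 0, 0], [50, 0, 0, 0.4, 0, 0, 0], [50, 0, 0, 0.4, 0, 0, 0], [50, 0, 0, 0.2, 0, 0, 0], [50, 0, 0, 0.06, 0, 0, 0], [50, 0, 0, 0, 0, 0, 0], [50, 0, 0, 0, 0, 0, 0]]]'

```text
time: 22.15
tcp_pos: [0.6007, -0.1514, 0.1207]
ee_rot: [-0.278, 0.961, -0.0, 0.0]
force: [-0.8, 0.1, -2.4]
opening: 0.0551
finger_force: 48.8
```

```bash
python3 plug.py 0.024 wrist; python3 go.py 0.5997 -0.1510 0.1105 212.3
```

```text
wrist 2645 z 0.1502 c [ 599.6 -150.7] size [30.2 15.8] offset tool xy mm [0.5 1.2] world [-1.1  0.7] tcp [ 0.6007 -0.1514  0.1207]
t 22.20 tcp [ 0.6009 -0.1516  0.1209] hd 212.3 tilt [-0.0006 -0.0008] j6 -0.93
F [-0.7  1.  -2.1] open 0.0546 ff 48.8
turn units(z) -0.01; then shift units x 0.02 y 0.04 z 0.35
```

Request:
jog_arm --moves '[[[50, 0, 0, 0.1, 0, 0, 0], [50, 0, 0, 0.1, 0, 0, 0], [50, 0, 0, 0.08, 0, 0, 0], [50, 0, 0, 0.05, 0, 0, 0], [50, 0, 0, 0.02, 0, 0, 0], [50, 0, 0, 0, 0, 0, 0]]]'

```text
time: 22.7
tcp_pos: [0.6004, -0.1516, 0.1102]
ee_rot: [-0.278, 0.961, -0.0, 0.0]
force: [-2.1, -0.3, 3.1]
opening: 0.055
finger_force: 49.3
```

Request:
jog_arm --moves '[[[60, 0, 0, 0, 0, 0, 0], [70, 0, 0, 0, 0, 0, 0], [85, 0, 0, 0, 0, 0, 0], [85, 0, 0, 0, 0, 0, 0], [85, 0, 0, -0.3, 0, 0, 0], [85, 0, 0, -0.6, 0, 0, 0], [85, 0, 0, -1, 0, 0, 0], [85, 0, 0, -0.8, 0, 0, 0], [85, 0, 0, 0, 0, 0, 0], [85, 0, 0, 0, 0, 0, 0]]]'

```text
time: 23.53
tcp_pos: [0.6018, -0.1521, 0.1932]
ee_rot: [-0.278, 0.961, -0.001, 0.002]
force: [-0.5, -0.6, -1.2]
opening: 0.0849
finger_force: 0.0
```

```bash
python3 - <<'E'
from m import *
for n in ['wrist','side']:
    im,d,c,W=cam(n);P=pts(d,c,W)
    print(n,[np.round(x,4) for x in top(P,np.array([.6,-.15]),.11)])
E
python3 go.py 0.441 -0.3055 0.13 190.2
```

```text
wrist [np.float64(0.1337), array([ 0.6   , -0.1508]), array([96.3272, 56.2078]), np.float64(32.3877), np.int64(11094)]
side [np.float64(0.1332), array([ 0.5989, -0.1509]), array([96.1336, 59.9028]), np.float64(31.0523), np.int64(391)]
t 23.63 tcp [ 0.6001 -0.1514  0.1905] hd 212.3 tilt [0.0004 0.0005] j6 -0.93
F [-0.4 -0.4 -1. ] open 0.0852 ff 0.0
turn units(z) 4.81; then shift units x 6.13 y -4.12 z 2.02
```

Request:
jog_arm --moves '[[[85, 0, 0, 0, 0, 0, 0.96], [85, 0, 0, 0, 0, 0, 0.96], [85, 0, 0, 0, 0, 0, 0.96], [85, 0, 0, 0, 0, 0, 0.96], [85, 0, 0, 0, 0, 0, 0.96], [85, 0.88, -0.59, 0, 0, 0, 0], [85, 0.88, -0.59, 0, 0, 0, 0], [85, 0.88, -0.59, 0, 0, 0, 0], [85, 0.88, -0.59, 0, 0, 0, 0], [85, 0.88, -0.59, 0, 0, 0, 0]]]'

```text
time: 24.47
tcp_pos: [0.4843, -0.2622, 0.1893]
ee_rot: [-0.09, 0.996, 0.001, -0.001]
force: [-1.0, -0.6, -0.4]
opening: 0.0852
finger_force: 0.0
```

Request:
jog_arm --moves '[[[85, 0.88, -0.59, 0.5, 0, 0, 0], [85, 0.85, -0.58, 0.5, 0, 0, 0], [85, 0, 0, 0.8, 0, 0, 0], [85, 0, 0, 0.2, 0, 0, 0], [85, 0, 0, 0, 0, 0, 0], [85, 0, 0, 0, 0, 0, 0]]]'

```text
time: 24.97
tcp_pos: [0.4415, -0.3051, 0.1304]
ee_rot: [-0.09, 0.996, 0.001, -0.001]
force: [-0.2, -0.4, 0.1]
opening: 0.0849
finger_force: 0.0
```

```bash
python3 - <<'E'
from m import *
for n in ['wrist']:
    im,d,c,W=cam(n);P=pts(d,c,W)
    print(n,[np.round(x,4) for x in top(P,np.array([.441,-.3055]),.03)])
E
python3 go.py 0.441 -0.3055 0.011 190.2
```

```text
wrist [np.float64(0.0401), array([ 0.4415, -0.3059]), array([95.6624, 56.0284]), np.float64(10.1569), np.int64(9583)]
t 25.02 tcp [ 0.4422 -0.3054  0.1311] hd 190.3 tilt [-0.0001  0.0002] j6 -0.92
F [-0.4 -0.6  0.8] open 0.0849 ff 0.0
turn units(z) 0.03; then shift units x 0.04 y 0.01 z 4.00
```

Request:
jog_arm --moves '[[[85, 0, 0, 1, 0, 0, 0], [85, 0, 0, 1, 0, 0, 0], [85, 0, 0, 1, 0, 0, 0], [85, 0, 0, 0.7, 0, 0, 0], [85, 0, 0, 0.25, 0, 0, 0], [50, 0, 0, 0, 0, 0, 0], [50, 0, 0, 0, 0, 0, 0], [50, 0, 0, 0, 0, 0, 0], [50, 0, 0, 0, 0, 0, 0], [50, 0, 0, 0, 0, 0, 0]]]' --newtons 40

```text
time: 25.85
tcp_pos: [0.4429, -0.3069, 0.0141]
ee_rot: [-0.089, 0.996, -0.001, 0.001]
force: [0.1, -0.1, 4.9]
opening: 0.0554
finger_force: 44.1
```

Request:
jog_arm --moves '[[[50, 0, 0, -0.4, 0, 0, 0], [50, 0, 0, -0.9, 0, 0, 0], [50, 0, 0, -1, 0, 0, 0], [50, 0, 0, -1, 0, 0, 0], [50, 0, 0, -1, 0, 0, 0], [50, 0, 0, -1, 0, 0, 0], [50, 0, 0, -0.6, 0, 0, 0], [50, 0, 0, -0.4, 0, 0, 0], [50, 0, 0, 0, 0, 0, 0], [50, 0, 0, 0, 0, 0, 0]]]'

```text
time: 26.68
tcp_pos: [0.4417, -0.3062, 0.202]
ee_rot: [-0.089, 0.996, -0.001, 0.001]
force: [-0.6, 0.7, -1.0]
opening: 0.0551
finger_force: 43.3
```

```bash
python3 go.py 0.6 -0.1510 0.2 212.4
```

```text
t 26.68 tcp [ 0.4417 -0.3062  0.202 ] hd 190.3 tilt [-0.0011 -0.0016] j6 -0.92
F [-0.6  0.7 -1. ] open 0.0551 ff 43.3
turn units(z) -4.83; then shift units x -7.23 y 1.54 z 0.07
```

Request:
jog_arm --moves '[[[50, 0, 0, 0, 0, 0, -0.9], [50, 0, 0, 0, 0, 0, -1], [50, 0, 0, 0, 0, 0, -1], [50, 0, 0, 0, 0, 0, -1], [50, 0, 0, 0, 0, 0, -0.93], [50, -0.6, 0.1, 0, 0, 0, 0], [50, -0.9, 0.2, 0, 0, 0, 0], [50, -0.9, 0.2, 0, 0, 0, 0], [50, -0.9, 0.2, 0, 0, 0, 0], [50, -0.9, 0.2, 0, 0, 0, 0]]]'

```text
time: 27.52
tcp_pos: [0.5332, -0.2143, 0.1995]
ee_rot: [-0.279, 0.96, 0.001, -0.001]
force: [1.0, 0.0, -0.5]
opening: 0.055
finger_force: 43.3
```

Request:
jog_arm --moves '[[[50, -0.9, 0.2, 0, 0, 0, 0], [50, -0.9, 0.2, 0, 0, 0, 0], [50, -0.9, 0.2, 0, 0, 0, 0], [50, -0.33, 0.04, 0, 0, 0, 0], [50, 0, 0, 0, 0, 0, 0], [50, 0, 0, 0, 0, 0, 0], [50, 0, 0, 0, 0, 0, 0]]]'

```text
time: 28.1
tcp_pos: [0.5987, -0.1513, 0.2004]
ee_rot: [-0.279, 0.96, 0.0, -0.001]
force: [-0.6, -0.2, -0.4]
opening: 0.0551
finger_force: 43.3
```

```bash
cat > cov.py <<'E'
from h import *
# orange cover top in the wrist view: orange/yellow pixels on its top plane
o=ctrl.get_obs(); im,d,c,W=cam('wrist'); P=pts(d,c,W); p=o['tcp_pos']; h=cv2.cvtColor(im,cv2.COLOR_RGB2HSV)
m=(h[...,0]<32)&(h[...,1]>120)&(np.hypot(P[...,0]-p[0],P[...,1]-p[1])<.07)&(P[...,2]>p[2]+.015)&(P[...,2]<p[2]+.035)
zt=np.median(P[m][:,2]); m&=abs(P[...,2]-zt)<.004
k=cv2.connectedComponentsWithStats(cv2.morphologyEx(m.astype(np.uint8),cv2.MORPH_OPEN,np.ones((3,3)))); m=k[1]==1+np.argmax(k[2][1:,4])
ce,s,a=cv2.minAreaRect((P[m][:,:2]*1000).astype(np.float32)); print('z',zt.round(4),np.round(ce,1),np.round(s,1),round(a,1),'tcp',p.round(4))
cv2.imwrite('pics/cov%d.png'%(o['time']*100),im[...,::-1])
E
python3 cov.py; python3 go.py 0.6 -0.1510 0.156 212.4; ls pics
```

```text
z 0.2263 [ 595.8 -152. ] [92.7 58.4] 32.3 tcp [ 0.5987 -0.1513  0.2004]
t 28.15 tcp [ 0.5987 -0.1516  0.2007] hd 212.3 tilt [0.0012 0.0009] j6 -0.93
F [ 0.3 -0.3 -0.4] open 0.0553 ff 43.3
turn units(z) -0.02; then shift units x -0.05 y -0.01 z 1.49
a1_scene.png
a1_side.png
a1_wrist.png
cov2810.png
crop0.png
scene0.npz
scene0.png
side0.npz
side0.png
w1.png
wrist0.npz
wrist0.png
```

Request:
jog_arm --moves '[[[50, -0.08, -0.02, 0, 0, 0, 0], [50, 0, 0, 0.2, 0, 0, 0], [50, 0, 0, 0.4, 0, 0, 0], [50, 0, 0, 0.4, 0, 0, 0], [50, 0, 0, 0.3, 0, 0, 0], [50, 0, 0, 0.15, 0, 0, 0], [50, 0, 0, 0, 0, 0, 0], [50, 0, 0, 0, 0, 0, 0]]]'

```text
time: 28.82
tcp_pos: [0.6021, -0.1501, 0.1577]
ee_rot: [-0.279, 0.96, 0.0, -0.0]
force: [-0.3, -0.3, -1.0]
opening: 0.0555
finger_force: 43.3
```

```bash
python3 cov.py; python3 go.py 0.6 -0.1510 0.148 212.4; cp pics/cov28[2-9]*.png pics/c2.png
```

```text
z 0.1837 [ 599.  -150.6] [93.4 58.3] 33.6 tcp [ 0.6021 -0.1501  0.1577]
t 28.87 tcp [ 0.6025 -0.1502  0.1582] hd 212.4 tilt [-0.0004 -0.0005] j6 -0.93
F [-0.6  0.4 -0.9] open 0.0554 ff 43.3
turn units(z) -0.00; then shift units x 0.08 y 0.02 z 0.34
```

View pics/c2.png

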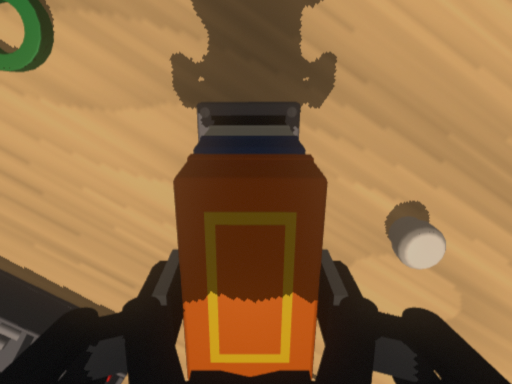

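The picture shows the cover at (250,280), squarely above the blue module at (250,147). I lower it the last 10 mm.

Request:
jog_arm --moves '[[[50, 0, 0, 0.1, 0, 0, 0], [50, 0, 0, 0.1, 0, 0, 0], [50, 0, 0, 0.06, 0, 0, 0], [50, 0, 0, 0.05, 0, 0, 0], [50, 0, 0, 0.02, 0, 0, 0], [50, 0, 0, 0, 0, 0, 0]]]'

```text
time: 29.37
tcp_pos: [0.6023, -0.15, 0.1481]
ee_rot: [-0.279, 0.96, -0.0, 0.0]
force: [-0.1, 0.4, 0.3]
opening: 0.0554
finger_force: 43.4
```

Request:
jog_arm --moves '[[[50, 0, 0, 0.03, 0, 0, 0], [50, 0, 0, 0, 0, 0, 0]]]'

```text
time: 29.53
tcp_pos: [0.6024, -0.15, 0.1481]
ee_rot: [-0.279, 0.96, -0.0, 0.0]
force: [-2.3, 0.2, 6.2]
opening: 0.0556
finger_force: 44.1
```

Seated, with a 6 N contact. I release and lift.

Request:
jog_arm --moves '[[[60, 0, 0, 0, 0, 0, 0], [70, 0, 0, 0, 0, 0, 0], [85, 0, 0, 0, 0, 0, 0], [85, 0, 0, 0, 0, 0, 0], [85, 0, 0, -0.3, 0, 0, 0], [85, 0, 0, -0.6, 0, 0, 0], [85, 0, 0, -1, 0, 0, 0], [85, 0, 0, -0.8, 0, 0, 0], [85, 0, 0, 0, 0, 0, 0], [85, 0, 0, 0, 0, 0, 0]]]'

```text
time: 30.37
tcp_pos: [0.6034, -0.1504, 0.2303]
ee_rot: [-0.279, 0.96, -0.001, 0.002]
force: [-0.1, -0.6, -0.0]
opening: 0.0852
finger_force: 0.0
```

```bash
python3 - <<'E'
from m import *
for n in ['wrist','side','scene']:
    im,d,c,W=cam(n);P=pts(d,c,W)
    print(n,[np.round(x,4) for x in top(P,np.array([.6,-.15]),.15,.07)])
    if n=='scene': cv2.imwrite('pics/end.png',im[...,::-1])
E
python3 go.py 0.6 -0.151 0.2 212.4
```

```text
wrist [np.float64(0.174), array([ 0.6012, -0.1496]), array([96.0716, 56.0585]), np.float64(32.1245), np.int64(12550)]
side [np.float64(0.1735), array([ 0.6005, -0.1498]), array([96.373 , 59.1538]), np.float64(31.606), np.int64(446)]
scene [np.float64(0.1751), array([ 0.6011, -0.1494]), array([96.8592, 57.5798]), np.float64(31.3892), np.int64(455)]
t 30.52 tcp [ 0.6015 -0.1497  0.2269] hd 212.4 tilt [0.0012 0.0016] j6 -0.93
F [-0.1 -0.2  0. ] open 0.0853 ff 0.0
turn units(z) -0.00; then shift units x 0.07 y -0.01 z 0.90
```

View pics/end.png

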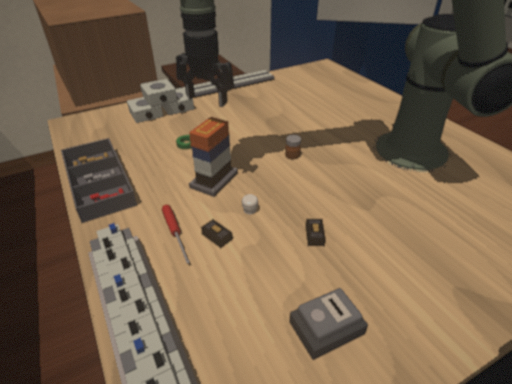

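The stack stands upright at pixel (210,155) with its top at 174 mm. The gripper is clear above it, and the other things have not moved.

```bash
python3 -c "
from plant import ctrl
print(ctrl.sign_off())"
```

```text
the job is handed in; nothing more can be done
None
```

The adapter, meter, module and cover are stacked on the base, measured fully seated, centred within about 2 mm and lined up within about 2°. I handed the job in after about 31 s of robot time; the sign-off returned no verdict.

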